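Shake the spare fuse out of its upside-down box

ROBOT

A 6-joint arm with a two-finger parallel gripper is mounted at the origin on the work surface. World frame = base frame: x ahead of the robot, y to its left, z up, the work surface at z = 0. Lengths are in m, angles in rad, forces in N, time in s.
With the tool pointing down it reaches from about 0.275 to 0.85 m from the base axis. Payload 5.2 kg.
Tool frame: the origin (TCP) lies at the very end of the fingers, on their centre line; the grasp point (between the pads) lies 19 mm behind it; z points along the fingers, y is the line along which they close (so a half turn about z gives the same grasp; the last joint's range is limited). The gripper opens to 85 mm and grips with 20 to 120 N. Pads are 22 mm wide; open, the fingers measure 114 mm over their backs; the gripper's body (76 mm by 85 mm) begins 54 mm behind the grasp point. The pads swing forward as they close: fully open they stand 13 mm farther back than shut.
Start: joints at [1.032, 0.259, 1.535, -0, 1.348, -0.203], TCP at [0.181, 0.519, 0.231] pointing down, gripper open.
Joint ranges: [-3.14, 3.14], [-0.91, 2.08], [0.19, 2.58], [-1.22, 4.36], [0.22, 2.71], [-3.12, 3.12]. Speed limits (rad/s): [2.57, 2.57, 3.14, 3.14, 3.14, 3.14].

INTERFACE

Orientations are given as a rotation vector (axis times angle).
In Python, from rig import manip, cams, ticket gives the robot as it stands.
- The arm moves only by the tool apply_moves, never from a script. Its argument "motion" is a list of rows, each a list of 7 numbers: the turn, a rotation vector about the tool's x, y, z in degrees, then the shift along the tool's x, y, z in m, then the gripper's target within -1 to 1 (fully open at 1, half-way at 0, shut at -1). In form: [[rx, ry, rz, x, y, z, jaw], ...]. A call has 1 to 20 rows; each row is the pose to reach, as a shift and turn from the pose commanded when the call began, along the tool's axes at that moment; what a row does not reach only later rows make up. A row lasts 1/10 s, in which the tool goes at most 50 mm and 8.59 degrees, less where a joint would pass 70% of its speed; a pose out of reach is approached as far as the arm can. A call with a gripper value outside its range is refused whole. The fingers move at their own pace and stop on an object; "squeeze" is the grip in N (left out, the last holds). Time passes only in rows, so rows that repeat a pose let the fingers close. It gives the time, the measured TCP pose, the force, the opening and the grip force at its end, in the units of the state.
- manip.get_state(): the state, without advancing time (a new reading comes with each control period).
- cams.get_image(name): name is "scene" or "top" or "wrist"; returns the picture (384x512x3 uint8, red, green, blue); there is no depth.
- cams.get_calibration(name): a dict with "vfov" (degrees; the focal length in pixels is half the picture's height over the tangent of half this angle, whatever the lens; pixels are square), "cx", "cy" (the principal point, pixels), "D" ([k1, k2, p1, p2, k3] as OpenCV has them; the pictures are not rectified), "R" (3x3) and "t" (3): a world point X has camera coordinates R X + t; the wrist camera has in their place "tool_from_camera" (4x4, takes a point from camera to tool coordinates, whose origin is the TCP and whose axes are the flange's). Camera axes: x right, y down, z forward; pixel columns grow to the right and rows downward; lengths in m; the calibration is good to about 2 mm. A picture is of the moment at which its call begins: read the wrist's pose just before it. get_calibration takes no time and is no camera call.
- ticket.hand_in(): hands the job in; it is judged then, once.
The state is a dict: "t": time; "joints": joint angles; "dq": joint speeds; "joint_efforts": joint torques, N m; "tool_pos": TCP position; "orientation": TCP orientation; "ft_force": force on the tool from outside, world axes, zero at the start; "moment": the same for the moment, N m; "width": opening from 0.0 (shut) to 1.0 (fully open); "grasp_force": force on a finger pad.
Only numpy, scipy, OpenCV 4.12 (cv2) and the standard library are available. Lean on these libraries where they do the work, as an engineer would, in place of code of your own. Each camera call takes 0.05 s, during which the arm holds its last target. There are 200 camera calls.

TASK

The little clear fuse box stands upside down on its slotted lid with one cartridge fuse loose inside. Lift it smoothly and level, carry it over the metal tray and shake or rock it there until the fuse drops through the slot into the tray (never onto the shelf), then stand the box back on the bare shelf, slot side down. Leave the light bulb standing where it is.

Things in the scene. Friction and masses are not known exactly. Their poses are not given: they have to be found in the camera images.
- case_center (a point): Centre of the clear plastic fuse box, upside down on its grey slotted lid: 82 mm long (x), 52 wide (y), 50 high (z up), 0.12 kg; this point is 25 mm above the underside. Grip mid-length across the 52 mm width. Slot in the underside below this point: 19 mm along x, 46 along y. Inside, the floor rises at 12 degrees from both ends (x = -38, +38 mm) to the slot's edges.
- fuse_center (a point): Centre of the cartridge fuse: white ceramic rod, steel caps, 10 mm diameter, 38 long (own y), 12 g. It starts inside the box at the -x end, along the box's y, seen through the clear top. It stays there while the box is level and moves smoothly; tilting the box about its y by 25 degrees, this end up, or brisk shaking along x rolls it to the slot; if it rolls past, rock back.
- tray: Shallow open square aluminium tray, 130 x 130 mm outside, 30 mm high, walls and floor 5 mm, 0.5 kg, loose on the shelf. Origin at the centre of its underside, x and y along its sides, z up.
- bulb_center (a point): Clear glass filament bulb standing upright in a round black lampholder, 72 mm across at the foot, 122 mm high, loose on the shelf; this point is on its axis 60 mm up, z up. To be left alone.
There are look-alikes about, which are no part of the job. What is shaped like the tray but green is not meant.

How it is judged:
On the way, in this order (a step that is already met when the one before it is completed fails the run):
1. the box is held over the tray, clear of it, with the fuse still inside (height (world z) of case_center above 0.06 m and horizontal distance between case_center and tray below 0.07 m and z of fuse_center in the frame of case_center above -0.022 m and x of fuse_center in the frame of case_center between -0.04 and 0.04 m and y of fuse_center in the frame of case_center between -0.026 and 0.026 m), for 0.1 s.
2. the fuse has dropped out of the box and lies in the tray (x of fuse_center in the frame of tray between -0.06 and 0.06 m and y of fuse_center in the frame of tray between -0.06 and 0.06 m and z of fuse_center in the frame of tray below 0.022 m and z of fuse_center in the frame of case_center below -0.028 m), for 0.2 s.
At the end, for the whole second after the job is handed in: The fuse lies in the tray (its centre within 60 mm of the tray's centre along each side), at rest; the box stands on the bare shelf, slot side down, within 7 degrees of upright (its centre 21 to 28.5 mm above the shelf), at rest (x of fuse_center in the frame of tray between -0.06 and 0.06 m and y of fuse_center in the frame of tray between -0.06 and 0.06 m and z of fuse_center in the frame of tray below 0.022 m and linear speed of fuse below 0.03 m/s and angle between case_center's own z axis and vertical below 0.12 rad and height (world z) of case_center between 0.021 and 0.0285 m and linear speed of case below 0.02 m/s); the robot touches nothing.
It fails at once if the fuse lands on the shelf (height (world z) of fuse_center below 0.007 m).
It fails at once if the bulb is pushed more than 30 mm or knocked over (distance of bulb_center from where it was at the start of the episode above 0.03 m or angle between bulb_center's own z axis and vertical above 0.4 rad).
It also fails if it takes over 48 s, if anything falls off the work surface, if the arm or the gripper's body presses on something with over 40 N, if the wrist force passes 120 N, or if a joint passes its speed limit or range.

## Working session

There is one attempt and no reset: what is moved stays moved. The work goes in short steps, Python scripts to look and compute and a tool call to move; the robot and the scene stay as the last step left them, time stands still between calls to the robot, and variables do not carry over. Pictures are saved under pics/ and viewed, at most 10 in all, crops included, and the job is handed in when it is done.

Besides the shell and the picture viewer there is one more tool, called after "Request:" in YAML: its name, and indented under it one key for each argument. apply_moves: Moves the arm, as the interface text tells. Its arguments: {"type":"object","properties":{"motion":{"type":"array"},"squeeze":{"type":"number"}},"required":["motion"]}

```bash
mkdir -p pics; python3 - <<'E'
from rig import manip,cams
import cv2,numpy as np
print(manip.get_state())
for n in ("scene","top"):
    im=cams.get_image(n); cv2.imwrite(f"pics/{n}0.png",im[:,:,::-1])
    print(n,cams.get_calibration(n))
print(cams.get_calibration("wrist"))
E
```

```text
{'t': 0.0, 'joints': array([ 1.03221260e+00,  2.59362110e-01,  1.53607445e+00, -2.30689215e-06,
        1.34800357e+00, -2.02789049e-01]), 'dq': array([-3.71685080e-04,  1.02443163e-03,  3.93574633e-05,  3.57473900e-04,
       -1.69898042e-04,  9.87393244e-04]), 'joint_efforts': array([-1.13450358e-03, -4.46038413e+01, -2.90564865e+01, -6.14295059e-04,
        1.20043286e-02,  2.43434052e-06]), 'tool_pos': array([0.18093432, 0.51883209, 0.23046788]), 'orientation': array([-5.24877903e-01, -3.09675779e+00,  2.70559646e-03]), 'ft_force': array([-0.1367116 , -0.33607891, -0.45801664]), 'moment': array([ 0.03016234, -0.00412691, -0.03587697]), 'grasp_force': 0.0, 'width': 0.9979451339894742}
scene {'vfov': 49.41854948562188, 'cx': 253.42350226289926, 'cy': 190.04997953474114, 'D': array([-0.1438501,  0.       ,  0.       ,  0.       ,  0.       ]), 'R': array([[ 0.62071945,  0.78385523, -0.01668354],
       [ 0.5642208 , -0.4613681 , -0.6846856 ],
       [-0.54439164,  0.41558447, -0.72864758]]), 't': array([-0.39612697, -0.24781978,  1.27401761])}
top {'vfov': 45.337836226944475, 'cx': 261.06396894774366, 'cy': 187.33290820871997, 'D': array([-0.16292235,  0.        ,  0.        ,  0.        ,  0.        ]), 'R': array([[-0.03077759, -0.99951778, -0.00411649],
       [-0.97234435,  0.03089428, -0.23149949],
       [ 0.23151503, -0.00312235, -0.97282632]]), 't': array([0.07823827, 0.60604442, 1.22179439])}
{'vfov': 60.731002337772715, 'cx': 259.2039134310186, 'cy': 186.353963197027, 'D': array([-0.09610289,  0.        ,  0.        ,  0.        ,  0.        ]), 'tool_from_camera': array([[-1.68297451e-04, -9.58525888e-01, -2.85005426e-01,
         7.45245820e-02],
       [ 9.99999952e-01, -8.71114571e-05, -2.97534183e-04,
        -6.89295762e-04],
       [ 2.60366979e-04, -2.85005462e-01,  9.58525857e-01,
        -1.41866345e-01],
       [ 0.00000000e+00,  0.00000000e+00,  0.00000000e+00,
         1.00000000e+00]])}
```

View pics/top0.png

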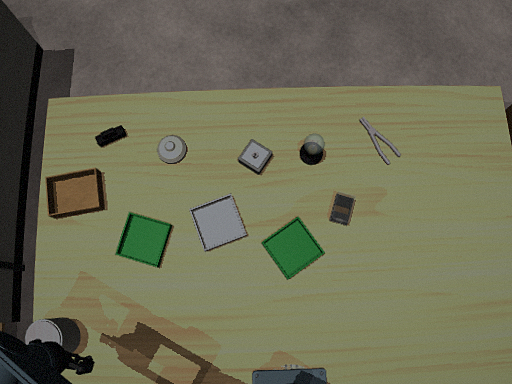

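View pics/scene0.png

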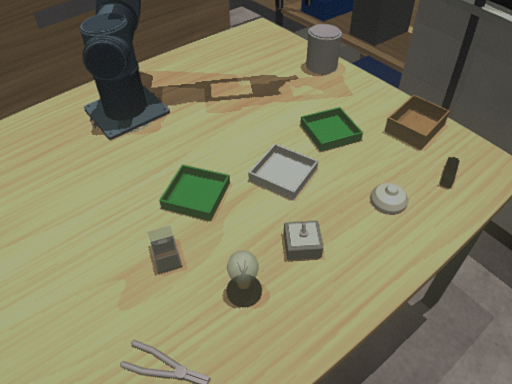

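In the top view, the clear fuse box is at (342,209), the grey tray at (219,222) and the bulb at (312,150). The two green trays at (145,240) and (293,248) are look-alikes, as are the brown box (75,193) and the white-lidded box (255,156). Only the aluminium tray is grey, and only the object at (342,209) is a clear box on a grey lid. I'll confirm both in one enlarged crop.

```bash
cat > h.py <<'E'
import numpy as np,cv2
from rig import manip,cams
def K(c):
    f=192/np.tan(np.radians(c['vfov']/2)); return np.array([[f,0,c['cx']],[0,f,c['cy']],[0,0,1.]])
def unproj(n,uv,z):
    c=cams.get_calibration(n); p=cv2.undistortPoints(np.array(uv,float).reshape(-1,1,2),K(c),c['D']).reshape(-1,2)
    d=np.c_[p,np.ones(len(p))]@c['R']; o=-c['R'].T@c['t']
    return o+d*((np.broadcast_to(z,len(p))-o[2])/d[:,2])[:,None]
def proj(n,X):
    c=cams.get_calibration(n); return cv2.projectPoints(np.array(X,float).reshape(-1,1,3),cv2.Rodrigues(c['R'])[0],c['t'],K(c),c['D'])[0].reshape(-1,2)
E
python3 - <<'E'
import cv2,numpy as np
t=cv2.imread('pics/top0.png');s=cv2.imread('pics/scene0.png')
a=cv2.resize(t[185:235,315:370],None,fx=7,fy=7,interpolation=cv2.INTER_CUBIC) #385x350
b=cv2.resize(s[220:280,140:195],None,fx=7,fy=7,interpolation=cv2.INTER_CUBIC) #385x420
c=cv2.resize(t[190:255,185:255],None,fx=2.5,fy=2.5,interpolation=cv2.INTER_CUBIC)
o=np.zeros((600,790,3),np.uint8);o[:350,:385]=a;o[:420,400:785]=b;o[430:430+c.shape[0],:c.shape[1]]=c
cv2.imwrite('pics/crop1.png',np.clip(o*1.6,0,255).astype(np.uint8))
E
```

```text
(no output)
```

View pics/crop1.png

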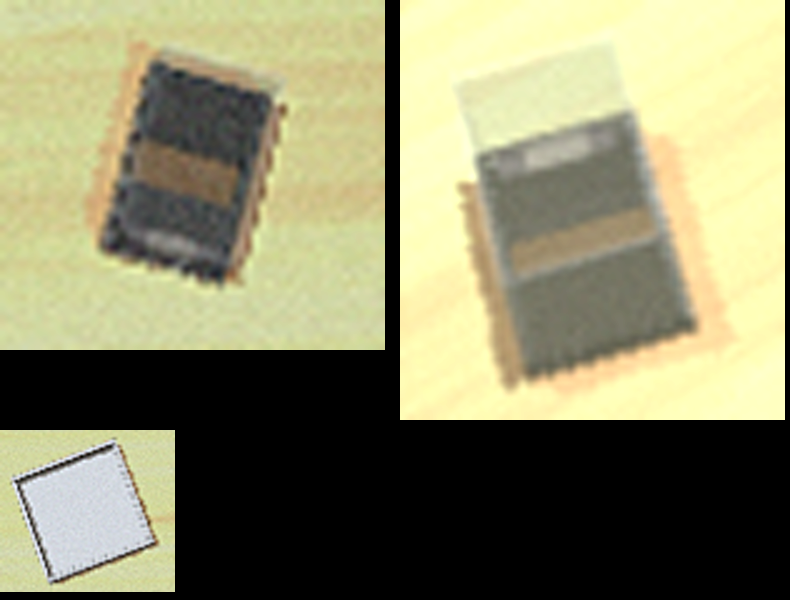

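The crop confirms a clear box with its slot mid-length and the white fuse at its robot-side end, which is its −x end (top px about (341,220)). The plain grey tray is at (219,222). Next I'll fit poses from the corners.

```bash
cat > fit.py <<'E'
from h import *
from scipy.optimize import least_squares
def cr(p,x0,y0,s): return (np.array(p)+.5)/s-.5+[x0,y0]
top=cr([(150,62),(275,95),(100,247),(225,280)],315,185,7)
sc=cr([(293,325),(120,375),(232,112),(78,155)],140,220,7)
L=np.array([(1,1,0),(1,-1,0),(-1,1,0),(-1,-1,0)])*[.041,.026,0]
def tf(p,L):
    c,s=np.cos(p[2]),np.sin(p[2]); return L@np.array([[c,s,0],[-s,c,0],[0,0,1]])+[p[0],p[1],0]
def fit(obs,p0):
    r=least_squares(lambda p:np.concatenate([(proj(n,tf(p,l))-o).ravel() for n,l,o in obs]),p0)
    print(r.x,np.degrees(r.x[2]),'res',np.round(r.fun,1)); return r.x
if __name__=="__main__":
    for z in (0,.004):
        l=L+[0,0,z]; p0=[*unproj('top',[(342,209)],0)[0][:2],0]
        fit([('top',l,top)],p0);fit([('scene',l,sc)],p0);fit([('top',l,top),('scene',l,sc)],p0)
    tt=cr([(117,13),(157,113),(52,151),(15,50)],185,190,2.5)
    T=np.array([(1,-1),(-1,-1),(-1,1),(1,1)])*.065; T=np.c_[T,np.full(4,.03)]
    fit([('top',T,tt)],[*unproj('top',[(219,222)],0)[0][:2],.3])
    print('bulb',unproj('top',[(312,155)],0), unproj('scene',[(243,292)],0))
E
python3 fit.py
```

```text
[ 0.5521266  -0.17605468 -0.31931431] -18.29536241876029 res [ 0.4  0.1 -0.7  0.2  0.6 -0.2 -0.3 -0. ]
[ 0.54532951 -0.17281351 -0.34164975] -19.575088840574672 res [-0.6 -0.5  0.3 -1.   0.4  0.9 -0.1  0.8]
[ 0.54838301 -0.17410626 -0.3332129 ] -19.091692859906424 res [ 0.   1.3 -1.1  1.6 -0.2  0.9 -1.   1.3 -0.2  0.6  0.7  0.3  0.5  2.
 -0.1  2.1]
[ 0.55139777 -0.17533587 -0.31934579] -18.297165697923152 res [ 0.4  0.  -0.7  0.1  0.5 -0.2 -0.2  0. ]
[ 0.54814428 -0.17365651 -0.34158975] -19.571651132634365 res [-0.5 -0.4  0.3 -0.9  0.5  0.8 -0.2  0.7]
[ 0.54960439 -0.17432547 -0.33326754] -19.094823583589168 res [ 0.3  0.6 -0.8  0.9  0.1  0.3 -0.8  0.7 -0.3  0.   0.5 -0.3  0.4  1.3
 -0.3  1.4]
[0.51943265 0.18335145 0.33632447] 19.269972464024317 res [ 0.7 -1.4  0.5  0.3 -0.5  1.4 -0.7 -0.4]
bulb [[ 0.72091745 -0.0983414   0.        ]] [[ 0.7263626  -0.09679104  0.        ]]
```

Request:
apply_moves:
  motion:
    - [0, 0, 0, -0.029, -0.027, 0.001, 1]
    - [0, 0, 0, -0.069, -0.064, 0.004, 1]
    - [0, 0, 0, -0.11, -0.101, 0.006, 1]
    - [0, 0, 0, -0.15, -0.139, 0.01, 1]
    - [0, 0, 0, -0.19, -0.176, 0.01, 1]
    - [0, 0, 0, -0.23, -0.213, 0.01, 1]
    - [0, 0, 0, -0.27, -0.25, 0.015, 1]
    - [0, 0, 0, -0.31, -0.287, 0.015, 1]
    - [0, 0, 0, -0.35, -0.324, 0.02, 1]
    - [0, 0, 0, -0.39, -0.36, 0.02, 1]
    - [0, 0, 0, -0.43, -0.397, 0.025, 1]
    - [0, 0, 0, -0.47, -0.434, 0.03, 1]
    - [0, 0, 0, -0.51, -0.471, 0.03, 1]
    - [0, 0, 0, -0.545, -0.504, 0.03, 1]
    - [0, 0, 0, -0.565, -0.522, 0.03, 1]
    - [0, 0, 0, -0.577, -0.533, 0.03, 1]
    - [0, 0, 0, -0.577, -0.533, 0.03, 1]
    - [0, 0, 0, -0.577, -0.533, 0.03, 1]

```text
t: 1.9
tool_pos: [0.55, -0.1748, 0.2001]
orientation: [-0.528, -3.095, -0.002]
ft_force: [0.1, -0.2, -0.2]
width: 0.998
grasp_force: 0.0
```

```bash
python3 - <<'E'
from h import *
s=manip.get_state(); print(s['t'],s['tool_pos'],s['orientation'],s['joints'].round(2))
im=cams.get_image('wrist'); cv2.imwrite('pics/w1.png',im[:,:,::-1]); np.savez('w1.npz',p=s['tool_pos'],o=s['orientation'])
cv2.imwrite('pics/w1b.png',cv2.resize(im[:,:,::-1],(800,600),interpolation=cv2.INTER_CUBIC))
E
```

```text
1.9 [ 0.54996221 -0.17480187  0.2000975 ] [-5.27725050e-01 -3.09465308e+00 -1.61820263e-03] [-0.5   0.33  1.51  0.    1.3  -1.73]
```

View pics/w1b.png

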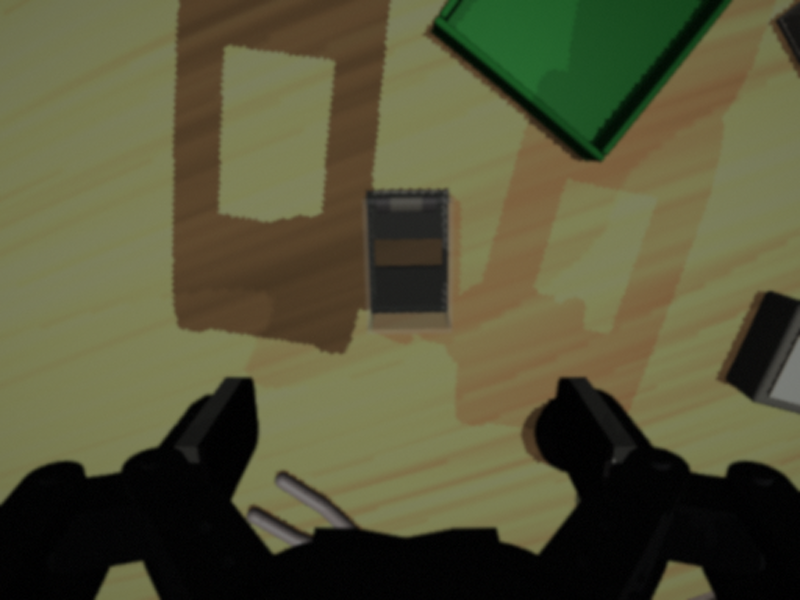

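The wrist view shows the box at (408,255) on the 800-px scale, nearly square to the tool. The slot centre is at (409,252), the fuse is at the upper (robot-side) end at (406,203), and the bulb is well clear at (570,430). I'll refine the box pose from this view.

```bash
python3 - <<'E'
from h import *
from fit import tf
from scipy.spatial.transform import Rotation as R
from scipy.optimize import least_squares
d=np.load('w1.npz'); c=cams.get_calibration('wrist'); T=np.eye(4); T[:3,:3]=R.from_rotvec(d['o']).as_matrix(); T[:3,3]=d['p']
M=np.linalg.inv(T@c['tool_from_camera'])
def pj(X): return cv2.projectPoints(X.reshape(-1,1,3),cv2.Rodrigues(M[:3,:3])[0],M[:3,3],K(c),c['D'])[0].reshape(-1,2)
g=lambda l:(np.array(l)+.5)*.64-.5
# order (+x,+y),(+x,-y),(-x,+y),(-x,-y); image right = tool +y = box +y, image up = box -x
S=np.array([(1,1),(1,-1),(-1,1),(-1,-1)])
for nm,hx,hy,z,ob in (('slot',.0095,.023,.003,[(443,265),(375,265),(441,240),(375,240)]),('lid',.041,.026,.0,[(450,313),(369,314),(447,190),(366,191)]),('top',.041,.026,.05,[(450,328),(370,330),(448,189),(366,191)])):
    L=np.c_[S*[hx,hy],np.full(4,z)]
    r=least_squares(lambda p:(pj(tf(p,L))-g(ob)).ravel(),[.55,-.1745,-.33]); print(nm,r.x,np.degrees(r.x[2]),r.fun.round(1))
x=T[:3,0];y=T[:3,1]; print(np.degrees(np.arctan2(y[1],y[0]))-90, T[:3,:3].round(3))
E
```

```text
slot [ 0.5489521  -0.17285453 -0.33221038] -19.034252577861235 [-0.4  0.7 -0.1  0.9  1.1 -0.9 -0.5 -0.7]
lid [ 0.55008432 -0.17357455 -0.31626304] -18.120537568297003 [-2.5 -2.   2.1 -1.7 -0.6  1.4  1.   1.8]
top [ 0.54463324 -0.17163533 -0.31459712] -18.02508696355517 [ 1.8 -0.8 -1.7 -0.9  3.2  0.8 -3.2  0.9]
-19.354935991359383 [[-0.943  0.331 -0.002]
 [ 0.331  0.943  0.001]
 [ 0.002  0.001 -1.   ]]
```

Request:
apply_moves:
  motion:
    - [0, 0, -0.5, 0.001, 0.001, 0.01, 1]
    - [0, 0, -0.5, 0.001, 0.001, 0.03, 1]
    - [0, 0, -0.5, 0.001, 0.001, 0.055, 1]
    - [0, 0, -0.5, 0.001, 0.001, 0.08, 1]
    - [0, 0, -0.5, 0.001, 0.001, 0.105, 1]
    - [0, 0, -0.5, 0.001, 0.001, 0.13, 1]
    - [0, 0, -0.5, 0.001, 0.001, 0.15, 1]
    - [0, 0, -0.5, 0.001, 0.001, 0.168, 1]
    - [0, 0, -0.5, 0.001, 0.001, 0.18, 1]
    - [0, 0, -0.5, 0.001, 0.001, 0.187, 1]
    - [0, 0, -0.5, 0.001, 0.001, 0.19, 1]
    - [0, 0, -0.5, 0.001, 0.001, 0.19, 1]
    - [0, 0, -0.5, 0.001, 0.001, 0.19, 0.6]
    - [0, 0, -0.5, 0.001, 0.001, 0.19, 0.5]
    - [0, 0, -0.5, 0.001, 0.001, 0.19, 0.4]
    - [0, 0, -0.5, 0.001, 0.001, 0.19, 0.3]
    - [0, 0, -0.5, 0.001, 0.001, 0.19, 0.2]
    - [0, 0, -0.5, 0.001, 0.001, 0.19, 0.1]
    - [0, 0, -0.5, 0.001, 0.001, 0.19, -0.2]
    - [0, 0, -0.5, 0.001, 0.001, 0.19, -0.4]
  squeeze: 40

```text
t: 3.95
tool_pos: [0.55, -0.173, 0.0117]
orientation: [0.511, 3.099, -0.0]
ft_force: [-0.8, -0.1, 5.7]
width: 0.608
grasp_force: 42.2
```

Request:
apply_moves:
  motion:
    - [0, 0, 0, 0, 0, 0, -1]
    - [0, 0, 0, 0, 0, 0, -1]
    - [0, 0, 0, 0, 0, 0, -1]

```text
t: 4.25
tool_pos: [0.55, -0.173, 0.0118]
orientation: [0.511, 3.099, -0.0]
ft_force: [-0.5, 0.1, 5.8]
width: 0.608
grasp_force: 42.2
```

Request:
apply_moves:
  motion:
    - [0, 0, 0, 0, 0, -0.002, -1]
    - [0, 0, 0, 0, 0, -0.006, -1]
    - [0, 0, 0, 0, 0, -0.012, -1]
    - [0, 0, 0, 0, 0, -0.02, -1]
    - [0, 0, 0, 0, 0, -0.029, -1]
    - [0, 0, 0, 0, 0, -0.039, -1]
    - [0, 0, 0, 0, 0, -0.049, -1]
    - [0, 0, 0, 0, 0, -0.059, -1]
    - [0, 0, 0, 0, 0, -0.069, -1]
    - [0, 0, 0, 0, 0, -0.078, -1]
    - [0, 0, 0, 0, 0, -0.086, -1]
    - [0, 0, 0, 0, 0, -0.092, -1]
    - [0, 0, 0, 0, 0, -0.097, -1]
    - [0, 0, 0, 0, 0, -0.1, -1]
    - [0, 0, 0, 0, 0, -0.1, -1]

```text
t: 5.75
tool_pos: [0.5499, -0.1729, 0.1116]
orientation: [0.511, 3.099, -0.0]
ft_force: [-0.2, 0.3, -0.7]
width: 0.605
grasp_force: 41.8
```

```bash
python3 - <<'E'
from h import *
from scipy.spatial.transform import Rotation as R
s=manip.get_state(); print(s['t'],s['tool_pos'],s['joints'].round(2),s['width'])
M=R.from_rotvec(s['orientation']).as_matrix(); print(M.round(3)); print(M.T@(np.array([.5195,.1835,.11])-s['tool_pos']))
w=cams.get_image('wrist'); t=cams.get_image('scene')
o=np.hstack([cv2.resize(w[60:260,150:350],(400,400)),cv2.resize(t[170:290,90:210],(400,400))])[:,:,::-1]
cv2.imwrite('pics/l1.png',np.clip(o*1.5,0,255).astype(np.uint8))
E
```

```text
5.75 [ 0.54988298 -0.17288869  0.11160455] [-0.5   0.41  1.63  0.    1.1  -1.74] 0.6047279068272534
[[-0.947  0.321  0.   ]
 [ 0.321  0.947 -0.   ]
 [-0.    -0.    -1.   ]]
[0.14328463 0.32772823 0.00152487]
```

View pics/l1.png

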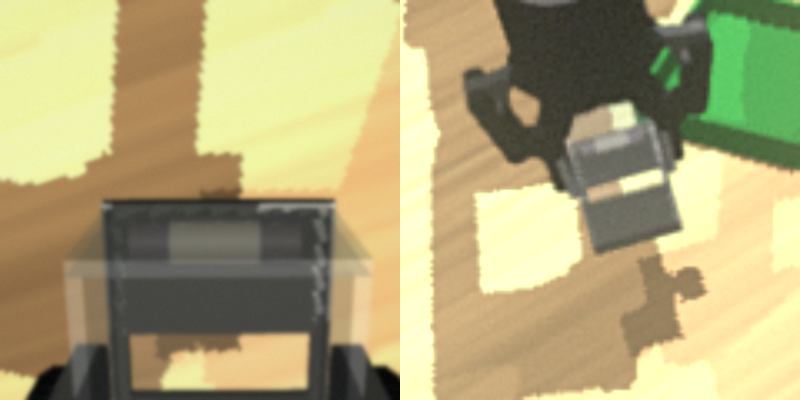

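The fuse is still at the −x end and the box is held level. Next I'll carry it over the tray.

Request:
apply_moves:
  motion:
    - [0, 0, 0, 0.0012, 0.0027, 0, -1]
    - [0, 0, 0, 0.004, 0.0092, 0, -1]
    - [0, 0, 0, 0.0084, 0.0192, 0, -1]
    - [0, 0, 0, 0.0148, 0.0339, 0, -1]
    - [0, 0, 0, 0.0232, 0.0531, 0, -1]
    - [0, 0, 0, 0.0328, 0.0751, 0, -1]
    - [0, 0, 0, 0.0424, 0.0971, 0, -1]
    - [0, 0, 0, 0.052, 0.1191, 0, -1]
    - [0, 0, 0, 0.0616, 0.1411, 0, -1]
    - [0, 0, 0, 0.0712, 0.1631, 0, -1]
    - [0, 0, 0, 0.0808, 0.1851, 0, -1]
    - [0, 0, 0, 0.0904, 0.207, 0, -1]
    - [0, 0, 0, 0.1, 0.229, 0, -1]
    - [0, 0, 0, 0.11, 0.251, 0, -1]
    - [0, 0, 0, 0.12, 0.2748, 0, -1]
    - [0, 0, 0, 0.1284, 0.294, 0, -1]
    - [0, 0, 0, 0.1348, 0.3087, 0, -1]
    - [0, 0, 0, 0.1392, 0.3188, 0, -1]
    - [0, 0, 0, 0.142, 0.325, 0, -1]
    - [0, 0, 0, 0.143, 0.328, 0, -1]

```text
t: 7.85
tool_pos: [0.5193, 0.1845, 0.1113]
orientation: [-0.51, -3.1, 0.0]
ft_force: [0.0, -0.3, -1.6]
width: 0.606
grasp_force: 41.9
```

Request:
apply_moves:
  motion:
    - [0, 0, 0, 0, 0, 0, -1]
    - [0, 0, 0, 0, 0, 0.002, -1]
    - [0, 0, 0, 0, 0, 0.006, -1]
    - [0, 0, 0, 0, 0, 0.012, -1]
    - [0, 0, 0, 0, 0, 0.018, -1]
    - [0, 0, 0, 0, 0, 0.024, -1]
    - [0, 0, 0, 0, 0, 0.028, -1]
    - [0, 0, 0, 0, 0, 0.03, -1]
    - [0, 0, 0, 0, 0, 0.03, -1]

```text
t: 8.75
tool_pos: [0.5195, 0.1837, 0.0809]
orientation: [-0.511, -3.099, 0.0]
ft_force: [-0.6, -0.2, -1.5]
width: 0.601
grasp_force: 41.9
```

```bash
python3 - <<'E'
from h import *
s=manip.get_state(); print(s['t'],s['tool_pos'],s['joints'].round(2),s['width'])
w=cams.get_image('wrist'); t=cams.get_image('scene'); u=proj('scene',[s['tool_pos']])[0].astype(int); print(u)
o=np.hstack([cv2.resize(w[60:260,150:350],(400,400)),cv2.resize(t[u[1]-60:u[1]+60,u[0]-60:u[0]+60],(400,400))])[:,:,::-1]
cv2.imwrite('pics/l2.png',np.clip(o*1.5,0,255).astype(np.uint8))
E
```

```text
8.75 [0.5194734  0.18372532 0.08088536] [ 0.14  0.41  1.72 -0.    1.01 -1.11] 0.6007518368328061
[281 150]
```

View pics/l2.png

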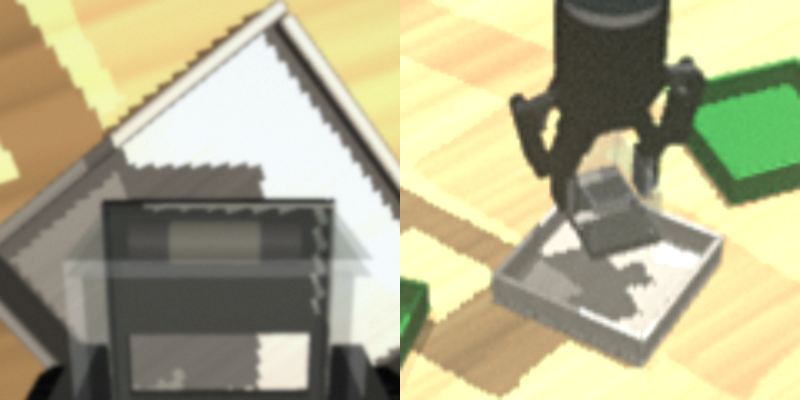

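The fuse is still inside and the box is centred over the tray. I'll tilt it with the −x end up.

Request:
apply_moves:
  motion:
    - [0, 2, 0, 0, 0, 0, -1]
    - [0, 5, 0, 0, 0, 0, -1]
    - [0, 9, 0, 0, 0, 0, -1]
    - [0, 13, 0, 0, 0, 0, -1]
    - [0, 17, 0, 0, 0, 0, -1]
    - [0, 21, 0, 0, 0, 0, -1]
    - [0, 25, 0, 0, 0, 0, -1]
    - [0, 27, 0, 0, 0, 0, -1]
    - [0, 27, 0, 0, 0, 0, -1]
    - [0, 27, 0, 0, 0, 0, -1]
    - [0, 27, 0, 0, 0, 0, -1]
    - [0, 27, 0, 0, 0, 0, -1]

```text
t: 10.05
tool_pos: [0.5195, 0.1841, 0.0818]
orientation: [-0.435, -2.64, -0.105]
ft_force: [-0.6, -0.5, -1.6]
width: 0.609
grasp_force: 42.2
```

```bash
python3 - <<'E'
from h import *
s=manip.get_state(); print(s['t'],s['tool_pos'],s['orientation'],s['joints'].round(2),s['width'])
w=cams.get_image('wrist'); t=cams.get_image('scene'); u=proj('scene',[s['tool_pos']])[0].astype(int); print(u)
o=np.hstack([cv2.resize(w[60:260,150:350],(400,400)),cv2.resize(t[u[1]-60:u[1]+60,u[0]-60:u[0]+60],(400,400))])[:,:,::-1]
cv2.imwrite('pics/l3.png',np.clip(o*1.5,0,255).astype(np.uint8))
E
```

```text
10.05 [0.51950547 0.18405362 0.08182159] [-0.43482084 -2.64031634 -0.10450233] [ 0.03  0.65  1.39  0.16  1.54 -1.25] 0.6091114401666845
[282 150]
```

View pics/l3.png

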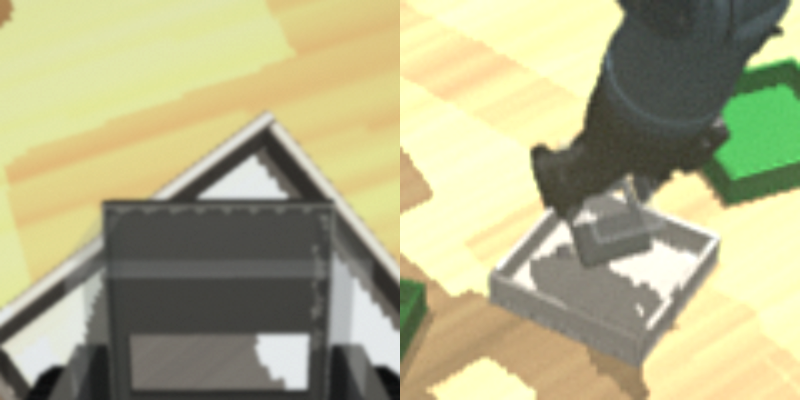

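Request:
apply_moves:
  motion:
    - [0, -2, 0, 0, 0, 0, -1]
    - [0, -6, 0, 0, 0, 0, -1]
    - [0, -11, 0, 0, 0, 0, -1]
    - [0, -16, 0, 0, 0, 0, -1]
    - [0, -21, 0, 0, 0, 0, -1]
    - [0, -25, 0, 0, 0, 0, -1]
    - [0, -27, 0, 0, 0, 0, -1]
    - [0, -27, 0, 0, 0, 0, -1]

```text
t: 10.95
tool_pos: [0.5182, 0.1844, 0.0819]
orientation: [0.509, 3.1, 0.0]
ft_force: [-1.3, -0.4, -1.4]
width: 0.604
grasp_force: 42.2
```

```bash
python3 - <<'E'
from h import *
w=cams.get_image('wrist'); t=cams.get_image('scene'); p=cams.get_image('top')
o=np.zeros((600,800,3),np.uint8); o[:384,:512]=w; o[:240,540:780]=cv2.resize(t[140:200,245:325],(240,180))[:,:240].repeat(1,0) if 0 else cv2.resize(t[140:200,253:313],(240,240)); o[300:540,540:780]=cv2.resize(p[192:252,188:248],(240,240))
cv2.imwrite('pics/l4.png',np.clip(o[:,:,::-1]*1.5,0,255).astype(np.uint8))
E
```

```text
(no output)
```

View pics/l4.png

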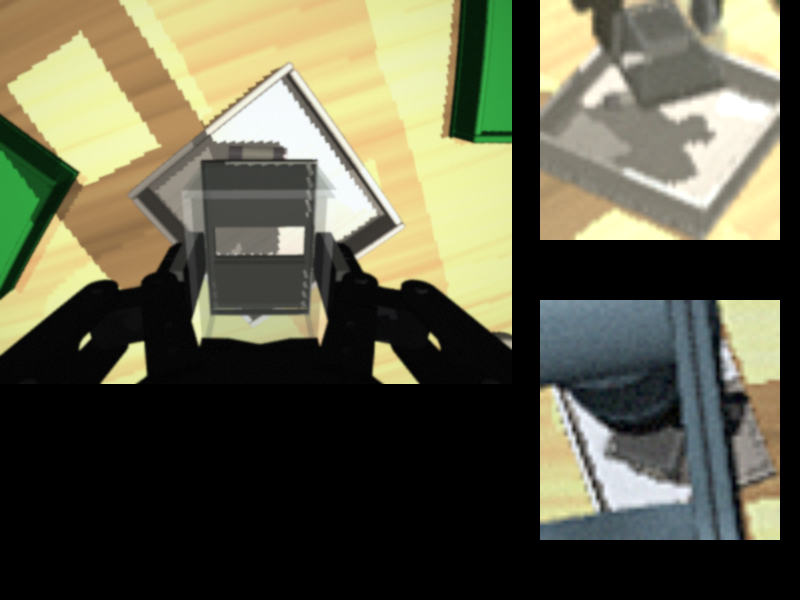

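The wrist view shows the fuse lying in the tray at (255,152) and the box empty. I'll lift the box and carry it back to its original bare spot.

Request:
apply_moves:
  motion:
    - [0, 0, 0, 0, 0, -0.005, -1]
    - [0, 0, 0, 0, 0, -0.015, -1]
    - [0, 0, 0, 0, 0, -0.025, -1]
    - [0, 0, 0, -0.002, -0.005, -0.03, -1]
    - [0, 0, 0, -0.008, -0.018, -0.03, -1]
    - [0, 0, 0, -0.017, -0.039, -0.03, -1]
    - [0, 0, 0, -0.028, -0.065, -0.03, -1]
    - [0, 0, 0, -0.04, -0.092, -0.03, -1]
    - [0, 0, 0, -0.052, -0.119, -0.03, -1]
    - [0, 0, 0, -0.064, -0.146, -0.03, -1]
    - [0, 0, 0, -0.076, -0.174, -0.03, -1]
    - [0, 0, 0, -0.088, -0.201, -0.03, -1]
    - [0, 0, 0, -0.1, -0.229, -0.03, -1]
    - [0, 0, 0, -0.112, -0.256, -0.03, -1]
    - [0, 0, 0, -0.123, -0.281, -0.03, -1]
    - [0, 0, 0, -0.132, -0.302, -0.03, -1]
    - [0, 0, 0, -0.138, -0.317, -0.03, -1]
    - [0, 0, 0, -0.142, -0.325, -0.03, -1]
    - [0, 0, 0, -0.143, -0.328, -0.03, -1]
    - [0, 0, 0, -0.143, -0.328, -0.03, -1]

```text
t: 13.1
tool_pos: [0.5495, -0.1726, 0.1112]
orientation: [-0.512, -3.099, -0.001]
ft_force: [0.6, -0.0, -1.3]
width: 0.604
grasp_force: 42.2
```

Request:
apply_moves:
  motion:
    - [0, 0, 0, 0, 0, 0.004, -1]
    - [0, 0, 0, 0, 0, 0.012, -1]
    - [0, 0, 0, 0, 0, 0.024, -1]
    - [0, 0, 0, 0, 0, 0.038, -1]
    - [0, 0, 0, 0, 0, 0.052, -1]
    - [0, 0, 0, 0, 0, 0.066, -1]
    - [0, 0, 0, 0, 0, 0.076, -1]
    - [0, 0, 0, 0, 0, 0.084, -1]
    - [0, 0, 0, 0, 0, 0.09, -1]
    - [0, 0, 0, 0, 0, 0.093, -1]
    - [0, 0, 0, 0, 0, 0.095, -1]
    - [0, 0, 0, 0, 0, 0.097, -1]
    - [0, 0, 0, 0, 0, 0.098, -1]
    - [0, 0, 0, 0, 0, 0.099, -1]
    - [0, 0, 0, 0, 0, 0.099, -1]

```text
t: 14.6
tool_pos: [0.5498, -0.1728, 0.0124]
orientation: [0.512, 3.1, -0.0]
ft_force: [-0.1, -0.9, -1.5]
width: 0.602
grasp_force: 42.2
```

Request:
apply_moves:
  motion:
    - [0, 0, 0, 0, 0, 0.0005, -1]
    - [0, 0, 0, 0, 0, 0.001, -1]
    - [0, 0, 0, 0, 0, 0.001, -1]
    - [0, 0, 0, 0, 0, 0.001, -1]

```text
t: 15.0
tool_pos: [0.5499, -0.1729, 0.0117]
orientation: [0.511, 3.099, -0.0]
ft_force: [-1.2, 0.3, 5.1]
width: 0.604
grasp_force: 42.7
```

In contact with the shelf. I'll release gradually and retreat straight up.

Request:
apply_moves:
  motion:
    - [0, 0, 0, 0, 0, 0, 0.25]
    - [0, 0, 0, 0, 0, 0, 0.35]
    - [0, 0, 0, 0, 0, 0, 0.5]
    - [0, 0, 0, 0, 0, 0, 0.7]
    - [0, 0, 0, 0, 0, 0, 0.9]
    - [0, 0, 0, 0, 0, 0, 1]
    - [0, 0, 0, 0, 0, 0, 1]
    - [0, 0, 0, 0, 0, 0, 1]
    - [0, 0, 0, 0, 0, -0.003, 1]
    - [0, 0, 0, 0, 0, -0.01, 1]
    - [0, 0, 0, 0, 0, -0.025, 1]
    - [0, 0, 0, 0, 0, -0.045, 1]
    - [0, 0, 0, 0, 0, -0.07, 1]
    - [0, 0, 0, 0, 0, -0.1, 1]
    - [0, 0, 0, 0, 0, -0.13, 1]
    - [0, 0, 0, 0, 0, -0.16, 1]
    - [0, 0, 0, 0, 0, -0.18, 1]
    - [0, 0, 0, 0, 0, -0.19, 1]
    - [0, 0, 0, 0, 0, -0.19, 1]

```text
t: 16.9
tool_pos: [0.5504, -0.1731, 0.2031]
orientation: [0.511, 3.097, -0.002]
ft_force: [0.0, -0.5, -0.1]
width: 0.995
grasp_force: 0.0
```

```bash
python3 - <<'E'
from h import *
s=manip.get_state(); print(s['t'],s['tool_pos'],s['width'])
w=cams.get_image('wrist'); t=cams.get_image('scene'); p=cams.get_image('top')
o=np.zeros((600,800,3),np.uint8); o[:384,:512]=w; o[:280,520:]=cv2.resize(t[140:210,245:315],(280,280)); o[300:580,520:]=cv2.resize(p[187:257,184:254],(280,280)); o[390:600,:280]=cv2.resize(t[200:305,130:270],(280,210))
cv2.imwrite('pics/l5.png',np.clip(o[:,:,::-1]*1.5,0,255).astype(np.uint8))
E
```

```text
16.9 [ 0.55044743 -0.17314629  0.20309479] 0.9950144577257644
```

View pics/l5.png

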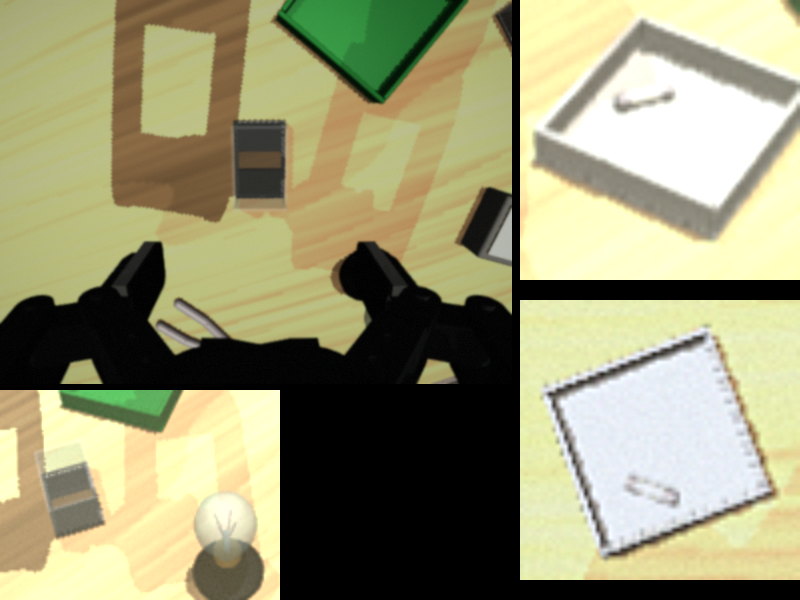

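The box stands empty and level on the bare shelf (wrist px (260,163)). The fuse lies in the tray (inset (652,488)), and the bulb is untouched. I'll hand in now.

```bash
python3 -c "
from rig import ticket
print(ticket.hand_in())"
```

```text
the job is handed in; nothing more can be done
None
```

The job is handed in at about 17 s (no verdict was returned): the last pictures show the fuse lying in the metal tray, the empty box back on its original bare spot, slot side down, and the bulb still standing where it was.

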